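# Pop open the calibration-weight compartment of a wheel balancer's console

### The job

The wheel balancer is due for calibration: open the compartment under the smaller lid of the weight console by pressing that lid down once at its ribbed thumb pad with the closed fingertips, firmly enough to release the push-push latch but without hitting it hard. Take the fingers away, let the lid pop up, and wait to see that it stands fully open by itself. Do not push it down again or pull on it, leave the broad lid shut, and leave the calibration weight and everything lying around the console where they are.

Things in the scene. Friction and masses are not known exactly. Their poses are not given: they have to be found in the camera images.
- console: fixed black plastic weight console, 280 mm deep (own x), 440 mm wide (own y), rim 70 mm high. Origin: centre of its underside, on the bench; x points to its far side, z up. Near row: four open pockets. Far row from right (-y) to left: small lid, open pocket, broad lid. Both lids dark grey, 110 mm deep, hinged at their far edge, tops 10 mm proud of the rim (80 mm above the bench) when latched
- cal_lid_press (a point): ribbed thumb pad on top of the smaller lid (84 mm wide, 110 mm deep, 14 mm thick), 20 mm from its free (near) edge, mid-width, 90 mm from the hinge; moves with the lid. A press here takes about 3.5 to 5 N; the latch lets go 4 mm down, a rubber buffer (5 N/mm) begins 5.5 mm down, still clear of the rim. Let up after that, the lid follows the finger with about 3 N and swings open in about 1.5 s
- cal_lid_hinge (a point): centre of the smaller lid's hinge axis (along the console's y), 72 mm above the bench. The free edge swings up and away about it on a circle of 110 mm
- cal_lid (a joint): angle of the smaller lid, rad: 0 latched shut (level), negative pressed in (latch lets go below -0.043, rubber buffer from -0.06, hard stop at -0.11), positive open; once free its spring holds it at the open stop, 1.1. Push-push latch: a press less deep leaves it latched; pushing the open lid all the way down latches it again
- broad_lid_press (a point): the ribbed thumb pad on the broad lid (150 mm wide, 110 mm deep, same make and same latch), 20 mm in from its free edge; not to be pressed
- broad_lid (a joint): angle of the broad lid, same meaning as for the smaller lid; it starts and stays latched near 0
- cal_weight_mid (a point): loose steel calibration weight, 32 mm across, 40 mm tall with its stud, standing inside the small compartment, hidden until the lid opens; this point is its centre, half-way up
- spray_can_mid (a point): loose white spray can, 53 mm across, 150 mm tall, upright on the bench beside the console; this point is its centre, half-way up
- cone_mid (a point): loose dark steel centring cone, 90 mm across at its foot, 50 mm tall, on the bench beside the console; this point is its centre, half-way up
- pliers_mid (a point): loose weight pliers with red handles, 200 mm long, 16 mm thick, lying on the bench to the left of the console; this point lies on their rivet

How it is judged:
By the outcome, as a careful person would: the job done as asked, in the order asked, and still so for the second after the job is handed in, with the robot touching nothing.
It also fails if it takes over 32 s, if anything falls off the work surface, if the arm or the gripper's body presses on something with over 40 N, if the wrist force passes 120 N, or if a joint passes its speed limit or range.

### The arm

A 6-joint arm with a two-finger parallel gripper is mounted at the origin on the work surface. World frame = base frame: x ahead of the robot, y to its left, z up, the work surface at z = 0. Lengths are in mm, angles in rad, forces in N, time in s.
With the tool pointing down it reaches from about 375 to 925 mm from the base axis. Payload 5.7 kg.
Tool frame: the origin (TCP) lies midway between the tips of the shut fingers; the grasp point (between the pads) lies 19 mm behind it; x points along the fingers, z is the direction in which the jaws open and shut, and the axes are right-handed (so a half turn about x gives the same grasp; the last joint's range is limited). The gripper opens to 85 mm and grips with 20 to 120 N. Pads are 22 mm wide; open, the fingers measure 114 mm over their backs; the gripper's body (76 mm by 85 mm) begins 54 mm behind the grasp point. The pads swing forward as they close: fully open they stand 13 mm farther back than shut.
Start: joints at [1.108, 0.359, 1.51, -0, 1.272, -0.115], TCP at [204.49, 564.045, 231.267] pointing down, gripper open.
Joint ranges: [-2.97, 2.97], [-1.01, 2.36], [0.21, 2.38], [-0.96, 4.11], [0.2, 2.71], [-2.98, 2.98]. Speed limits (rad/s): [2.39, 2.39, 3.14, 3.14, 3.14, 3.14].

### API

Orientations are given as a 3x3 rotation matrix whose columns are the frame's x, y, z axes.
In Python, from workcell import env, viewer gives the robot as it stands.
- The arm moves only by the shell command python3 -m creep 'ROWS' [OPENING]. ROWS is JSON, a list of rows, each a list of 4 numbers: the shift along the tool's x, y, z in units of 60 mm (1.0 is 60 mm), then the turn about the tool's x in units of 6 degrees (1.0 is 6 degrees). A call has exactly 5 rows; each row shifts and turns the pose as measured when the row begins, along the tool's axes as they then stand; what a row does not reach is not made up. A row lasts 1/8 s, in which the tool goes at most 62.5 mm and 10.7 degrees, less where a joint would pass 70% of its speed; a pose out of reach is approached as far as the arm can. A call is refused whole if a number of a shift passes 1 or a number of a turn 1, either way. A call with a gripper value outside its range is refused whole. OPENING is the finger opening in mm, from 0 to 85.4, set as the call begins (- or left out, the last holds). The fingers move at their own pace and stop on an object; the grip force is fixed at half the most. Time passes only in rows, so rows that do not move let the fingers close, or fill a call up. It gives the time, the measured TCP pose, the force and the opening at its end, in the units of the state.
- env.get_obs(): the state, without advancing time (a new reading comes with each control period).
- viewer.snapshot(name): name is "scene" or "top" or "wrist"; returns a dict with "color" (400x640x3 uint8, red, green, blue), "z_map" (400x640 float32, mm along the optical axis (not along the pixel's ray), 0 where there is no reading), "intrinsics" (3x3 intrinsics, pixels), "eye" and "orientation" of the camera in the world. Camera axes: x right, y down, z forward; pixel columns grow to the right and rows downward; lengths in mm; the calibration is good to about 2 mm. A picture is of the moment at which its call begins.
- env.finish_job(): hands the job in, once; it reports no verdict.
The state is a dict: "clock": time; "joint_positions": joint angles; "joint_velocities": joint speeds; "joint_efforts": joint torques, N m; "tool_pos": TCP position; "eef_rot": TCP orientation; "force": force on the tool from outside, world axes, zero at the start; "moment": the same for the moment, N m; "finger_gap": opening from 0.0 (shut) to 1.0 (fully open).
Only numpy, scipy, OpenCV 4.12 (cv2) and the standard library are available. Lean on these libraries where they do the work, as an engineer would, in place of code of your own. Each camera call takes 0.05 s, during which the arm holds its last target. There are 200 camera calls.

## Working session

There is one attempt and no reset: what is moved stays moved. The work goes in short steps, Python scripts to look and compute and a shell command to move; the robot and the scene stay as the last step left them, time stands still between calls to the robot, and variables do not carry over. Pictures are saved under pics/ and viewed, about 8 in all and at most 12, crops included, and the job is handed in when it is done.

```bash
mkdir -p pics; cat > h.py <<'E'
import numpy as np, cv2
from workcell import env, viewer
def snap(n,f):
    s=viewer.snapshot(n); cv2.imwrite('pics/'+f,s['color'][:,:,::-1]); np.savez('pics/'+f+'.npz',**s); return s
def pts(s):
    z=s['z_map'];K=np.array(s['intrinsics']);v,u=np.indices(z.shape)
    c=np.stack([(u-K[0,2])/K[0,0]*z,(v-K[1,2])/K[1,1]*z,z],-1)
    return c@np.array(s['orientation']).T+np.array(s['eye'])
E
python3 - <<'E'
from h import *
o=env.get_obs(); print(o)
for n in('top','scene'):
    s=snap(n,n+'1.png'); print(n,s['eye'],s['orientation'],s['intrinsics'])
    P=pts(s); 
a=cv2.imread('pics/top1.png');b=cv2.imread('pics/scene1.png')
E
```

```text
{'clock': 0.0, 'joint_positions': array([ 1.10793863e+00,  3.59547474e-01,  1.51146979e+00, -4.61823750e-06,
        1.27251931e+00, -1.15111266e-01]), 'joint_velocities': array([ 0.00011922,  0.00131281,  0.00113069,  0.00150493,  0.00022821,
       -0.00056014]), 'joint_efforts': array([-2.94231377e-04, -5.27604532e+01, -2.78624046e+01,  2.19646026e-04,
        1.28915758e-02,  9.58696376e-06]), 'tool_pos': array([204.1638326 , 563.44052992, 230.41410703]), 'eef_rot': array([[-8.64026234e-04, -9.40143441e-01,  3.40777880e-01],
       [-1.74135674e-03,  3.40778905e-01,  9.40141854e-01],
       [-9.99998111e-01,  2.18891369e-04, -1.93156703e-03]]), 'force': array([ 1.13638523,  1.03524004, -0.03053638]), 'moment': array([ 0.05125377, -0.00864917, -0.02566737]), 'finger_gap': 1.0022116827585232}
top [ 388.43597755   64.35265386 1185.77018717] [[ 0.00320035 -0.9894064   0.14513697]
 [-0.99995928 -0.00439106 -0.00788441]
 [ 0.00843819 -0.14510583 -0.98938016]] [[384.93326175   0.         325.45960113]
 [  0.         384.93326175 197.75192638]
 [  0.           0.           1.        ]]
scene [1367.26535655  265.36495298 1085.41784471] [[-0.23189991  0.7404122  -0.63088209]
 [ 0.97272178  0.18044174 -0.1457845 ]
 [ 0.00589683 -0.64748016 -0.76205949]] [[475.15535365   0.         317.89903471]
 [  0.         475.15535365 209.41179925]
 [  0.           0.           1.        ]]
```

View pics/top1.png

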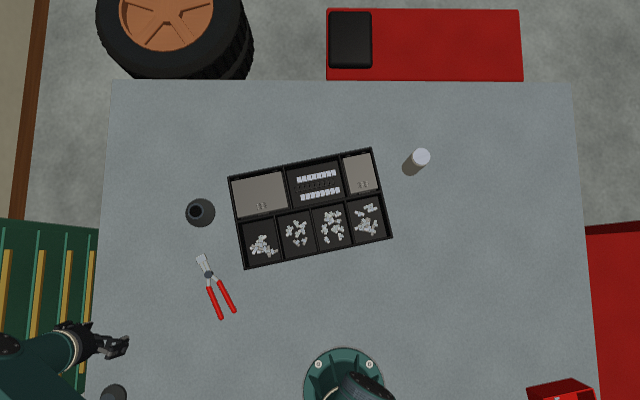

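View pics/scene1.png

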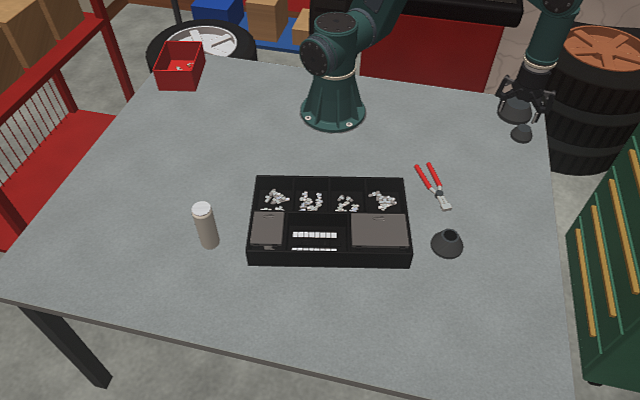

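Top view: the small lid is at about (361,172) with its pad at (362,185). The broad lid is at (259,193), the can at (418,160), the cone at (200,212) and the pliers at (215,285).

```bash
python3 - <<'E'
from h import *
s=np.load('pics/top1.png.npz'); P=pts(s); c=s['color'].astype(int)
m=(abs(P[...,2]-80)<7)&(c.mean(-1)>65)&(c.mean(-1)<150)
m[:, :225]=0;m[:,400:]=0; m[:140]=0;m[260:]=0
n,l,st,ce=cv2.connectedComponentsWithStats(m.astype(np.uint8),connectivity=4)
K=s['intrinsics'];R=s['orientation'];e=s['eye']
def ray(u,v,z):
    d=R@np.array([(u-K[0,2])/K[0,0],(v-K[1,2])/K[1,1],1]); return e+d*(z-e[2])/d[2]
for i in range(1,n):
    if st[i,4]<200: continue
    ys,xs=np.nonzero(l==i); w=np.array([ray(x,y,80)[:2] for x,y in zip(xs,ys)])
    r=cv2.minAreaRect(w.astype(np.float32)); print(st[i],ce[i],np.median(P[l==i][:,2]),r,cv2.boxPoints(r).round(1).tolist(),w.mean(0))
for u,v in((362,185),(421,156),(262,206)): print(u,v,P[v,u],ray(u,v,80))
im=cv2.resize(s['color'][135:225,225:400,::-1],None,fx=4.5,fy=4.5,interpolation=cv2.INTER_CUBIC);cv2.imwrite('pics/crop.png',im)
E
```

```text
[ 343  153   35   41 1007] [359.93843098 172.88877855] 80.42047942637441 ((625.36083984375, -45.211219787597656), (108.63878631591797, 81.77346801757812), 12.254928588867188) [[563.5999755859375, -16.799999237060547], [581.0, -96.69999694824219], [687.0999755859375, -73.5999984741211], [669.7999877929688, 6.300000190734863]] [624.93555048 -45.36200888]
[ 231  171   57   47 1872] [258.92628205 193.97168803] 80.46726555722307 ((561.3736572265625, 248.3243408203125), (108.53213500976562, 148.0289764404297), 12.2691011428833) [[492.6000061035156, 309.1000061035156], [524.0999755859375, 164.5], [630.0999755859375, 187.5], [598.7000122070312, 332.20001220703125]] [561.01588977 248.71685318]
362 185 [588.48004592 -50.88216878  81.51370424] [588.75426442 -51.04013158  80.        ]
421 156 [ 657.82578483 -207.53727506  152.29624664] [ 676.67083857 -226.55722379   80.        ]
262 206 [525.80232707 238.96817413  79.48414227] [525.73827357 238.88675145  80.        ]
```

View pics/crop.png

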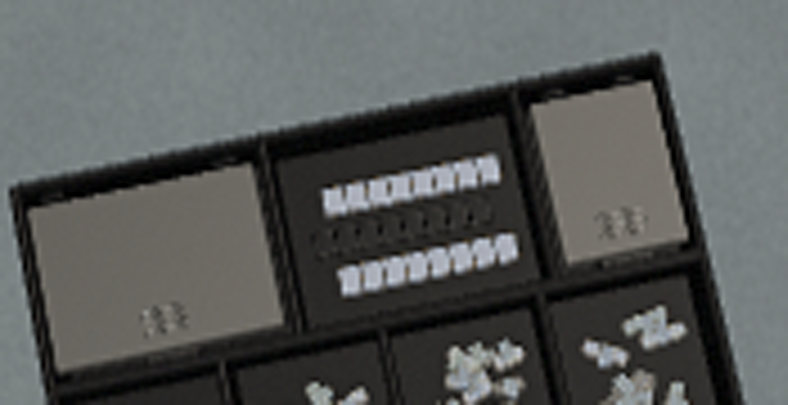

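```bash
python3 -m creep '[[0,-0.75,-0.58,0],[0,-0.75,-0.58,0],[0,-0.75,-0.58,0],[0,-0.75,-0.58,0],[0,-0.75,-0.58,0]]' 0; python3 -m creep '[[0,-0.75,-0.58,0],[0,-0.75,-0.58,0],[0,-0.75,-0.58,0],[0,-0.75,-0.58,0],[0,-0.75,-0.58,0]]'
cat > rel.py <<'E'
import sys
from h import *
t=np.array([float(a) for a in sys.argv[1:4]]); o=env.get_obs(); R=o['eef_rot']
yaw=np.degrees(np.arctan2(R[1,2],R[0,2]))
print('t',o['clock'],'pos',o['tool_pos'].round(1),'F',o['force'].round(2),'gap',o['finger_gap'],'yaw z',yaw,'axis',R[:,0].round(3),'shift units',(R.T@(t-o['tool_pos'])/60).round(3),'turn units',-(102.25-yaw)/6)
E
python3 rel.py 591 -53 130
```

```text
clock: 0.72
tool_pos: [358.6, 320.0, 228.8]
eef_rot: [[-0.001, -0.943, 0.333], [-0.002, 0.333, 0.943], [-1.0, 0.001, -0.002]]
force: [0.7, -0.0, 0.6]
finger_gap: 0.0
clock: 1.35
tool_pos: [515.6, 72.2, 228.2]
eef_rot: [[-0.002, -0.943, 0.334], [-0.001, 0.334, 0.943], [-1.0, 0.002, -0.002]]
force: [0.4, 1.0, -0.9]
finger_gap: 0.002
t 1.35 pos [515.6  72.2 228.2] F [ 0.39  1.04 -0.87] gap 0.0017643533770964968 yaw z 70.51391747831086 axis [-0.002 -0.001 -1.   ] shift units [ 1.636 -1.884 -1.544] turn units -5.28934708694819
```

```bash
python3 -m creep '[[0,-0.7,-0.55,0],[0,-0.7,-0.55,0],[0,-0.6,-0.55,0],[0.3,0,0,-1],[0.3,0,0,-1]]'; python3 -m creep '[[0.3,0,0,-1],[0.3,0,0,-1],[0.2,0,0,-1],[0,0,0,-0.3],[0,0,0,0]]'; python3 rel.py 591 -53 100
python3 - <<'E'
from h import *
snap('wrist','w1.png')
E
```

```text
clock: 1.98
tool_pos: [600.3, -71.5, 190.7]
eef_rot: [[-0.0, -0.991, 0.131], [-0.002, 0.131, 0.991], [-1.0, -0.0, -0.002]]
force: [0.4, -0.4, 0.6]
finger_gap: 0.001
clock: 2.6
tool_pos: [598.0, -71.8, 138.1]
eef_rot: [[-0.006, -0.975, -0.221], [-0.0, -0.221, 0.975], [-1.0, 0.006, 0.001]]
force: [0.6, -0.1, 1.0]
finger_gap: 0.001
t 2.6 pos [598.  -71.8 138.1] F [ 0.56 -0.14  0.98] gap 0.0012396835056484449 yaw z 102.79572166329224 axis [-0.006 -0.    -1.   ] shift units [0.635 0.04  0.331] turn units 0.09095361054870683
```

View pics/w1.png

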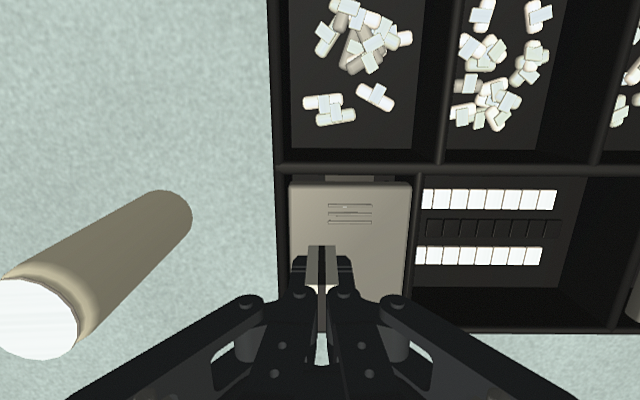

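Wrist view: the pad is ribs centred at about (350,214). The closed fingertips are at about (321,250), and the can is clear to the left.

```bash
python3 - <<'E'
from h import *
s=np.load('pics/w1.png.npz');P=pts(s)
for u,v in((350,214),(350,207),(350,221),(300,200),(400,200),(350,240),(375,260)): print(u,v,P[v,u].round(1))
E
python3 rel.py 591 -53 90
```

```text
350 214 [588.9 -53.7  80.9]
350 207 [583.9 -55.   81.3]
350 221 [593.7 -52.5  81.3]
300 200 [587.  -88.7  79.8]
400 200 [572.1 -23.3  80.1]
350 240 [608.8 -48.3  78.5]
375 260 [619.3 -27.4  80.3]
t 2.65 pos [597.9 -71.8 138.1] F [ 0.11  0.16 -0.27] gap -0.002836066741951184 yaw z 102.78364256425208 axis [-0.006 -0.    -1.   ] shift units [0.803 0.038 0.331] turn units 0.08894042737534609
```

```bash
python3 -m creep '[[0,0.05,0.33,0],[0.3,0,0,0],[0.3,0,0,0],[0,0,0,0],[0,0,0,0]]'; python3 rel.py 590 -53 90
```

```text
clock: 3.28
tool_pos: [590.2, -48.3, 105.0]
eef_rot: [[-0.002, -0.976, -0.219], [0.0, -0.219, 0.976], [-1.0, 0.002, 0.001]]
force: [-0.4, -0.8, -0.9]
finger_gap: 0.0
t 3.275 pos [590.2 -48.3 105. ] F [-0.42 -0.79 -0.86] gap 8.066188036565094e-05 yaw z 102.62320952817205 axis [-0.002  0.    -1.   ] shift units [ 0.249  0.02  -0.076] turn units 0.06220158802867578
```

```bash
python3 -m creep '[[0,0.02,-0.07,0],[0,0,0,0],[0.1,0,0,0],[0.12,0,0,0],[0,0,0,0]]'; python3 rel.py 590 -53 80
```

```text
clock: 3.9
tool_pos: [590.9, -53.1, 92.6]
eef_rot: [[0.001, -0.976, -0.218], [-0.0, -0.218, 0.976], [-1.0, -0.0, -0.0]]
force: [-0.5, 0.3, -0.0]
finger_gap: -0.004
t 3.9 pos [590.9 -53.1  92.6] F [-0.46  0.35 -0.  ] gap -0.004041985636602846 yaw z 102.58175836443333 axis [ 0.001 -0.    -1.   ] shift units [0.21  0.014 0.004] turn units 0.05529306073888781
```

```bash
python3 -m creep '[[0.04,0,0,0],[0.03,0,0,0],[0.03,0,0,0],[0.03,0,0,0],[0,0,0,0]]'; python3 rel.py 590 -53 80
```

```text
clock: 4.53
tool_pos: [590.9, -53.0, 84.1]
eef_rot: [[0.0, -0.976, -0.218], [-0.0, -0.218, 0.976], [-1.0, -0.0, -0.0]]
force: [-0.8, 0.3, -0.2]
finger_gap: -0.001
t 4.525 pos [590.9 -53.   84.1] F [-0.78  0.31 -0.24] gap -0.0005906355813693201 yaw z 102.58207403116548 axis [ 0. -0. -1.] shift units [0.068 0.014 0.004] turn units 0.05534567186091266
```

```bash
python3 -m creep '[[0.03,0,0,0],[0.03,0,0,0],[0.025,0,0,0],[0,0,0,0],[0,0,0,0]]'; python3 rel.py 590 -53 75
```

```text
clock: 5.15
tool_pos: [591.0, -53.1, 79.5]
eef_rot: [[0.001, -0.976, -0.218], [-0.0, -0.218, 0.976], [-1.0, -0.001, -0.001]]
force: [-1.1, 0.2, 3.3]
finger_gap: 0.003
t 5.15 pos [591.  -53.1  79.5] F [-1.05  0.23  3.3 ] gap 0.002623756081754979 yaw z 102.5884574827159 axis [ 0.001 -0.    -1.   ] shift units [0.076 0.017 0.005] turn units 0.05640958045264929
```

```bash
python3 -m creep '[[0.03,0,0,0],[0.025,0,0,0],[0.02,0,0,0],[0,0,0,0],[0,0,0,0]]'; python3 rel.py 590 -53 75
```

```text
clock: 5.78
tool_pos: [590.8, -53.2, 75.1]
eef_rot: [[0.001, -0.976, -0.218], [-0.001, -0.218, 0.976], [-1.0, -0.0, -0.001]]
force: [-1.3, 0.6, 4.2]
finger_gap: 0.003
t 5.775 pos [590.8 -53.2  75.1] F [-1.33  0.6   4.18] gap 0.002768773134213394 yaw z 102.59339880101244 axis [ 0.001 -0.001 -1.   ] shift units [0.002 0.013 0.005] turn units 0.057233133502073485
```

```bash
python3 -m creep '[[0.018,0,0,0],[0,0,0,0],[0,0,0,0],[0,0,0,0],[0,0,0,0]]'; python3 rel.py 590 -53 75
```

```text
clock: 6.4
tool_pos: [590.8, -53.1, 75.1]
eef_rot: [[0.001, -0.976, -0.218], [-0.001, -0.218, 0.976], [-1.0, -0.001, -0.001]]
force: [-1.4, -1.3, 4.2]
finger_gap: 0.003
t 6.4 pos [590.8 -53.1  75.1] F [-1.42 -1.27  4.21] gap 0.0033920423020659097 yaw z 102.59856037906923 axis [ 0.001 -0.001 -1.   ] shift units [0.002 0.013 0.005] turn units 0.058093396511537776
```

```bash
python3 -m creep '[[0.02,0,0,0],[0.02,0,0,0],[0,0,0,0],[0,0,0,0],[0,0,0,0]]'; python3 rel.py 590 -53 75
```

```text
clock: 7.02
tool_pos: [590.8, -53.1, 74.9]
eef_rot: [[0.001, -0.976, -0.218], [-0.001, -0.218, 0.976], [-1.0, -0.001, -0.001]]
force: [-1.6, -0.0, 5.2]
finger_gap: -0.001
t 7.025 pos [590.8 -53.1  74.9] F [-1.63 -0.01  5.16] gap -0.0005903539579193014 yaw z 102.60798235865757 axis [ 0.001 -0.001 -1.   ] shift units [-0.002  0.012  0.005] turn units 0.05966372644292761
```

The force is now rising at about 5 N/mm, so the lid is on the buffer and past latch release. I'll retreat up, then back.

```bash
python3 -m creep '[[-0.5,0,0,0],[-0.9,0.2,0,0],[-0.7,0.7,0,0],[-0.7,0.7,0,0],[-0.5,0.7,0,0]]'; python3 -m creep '[[0,0.7,0,0],[0,0,0,0],[0,0,0,0],[0,0,0,0],[0,0,0,0]]'; python3 -m creep '[[0,0,0,0],[0,0,0,0],[0,0,0,0],[0,0,0,0],[0,0,0,0]]'; python3 -m creep '[[0,0,0,0],[0,0,0,0],[0,0,0,0],[0,0,0,0],[0,0,0,0]]'
python3 - <<'E'
from h import *
a=snap('top','top2.png');b=snap('scene','scene2.png')
# lid angle: points above rim in top view, in lid frame
for s in(a,b):
    P=pts(s);h=np.array([625.3,-45.3]);ex=np.array([.977,.212]);ey=np.array([-.212,.977])
    d=P[...,:2]-h;X=d@ex;Y=d@ey
    m=(abs(Y)<35)&(X>-40)&(X<75)&(P[...,2]>90)&(P[...,2]<230)
    if m.sum()>20: print(m.sum(),np.degrees(np.arctan(np.polyfit(X[m],P[...,2][m],1)[0])),P[...,2][m].max(),X[m].min(),X[m].max())
cv2.imwrite('pics/after.png',cv2.resize(np.vstack([a['color'][120:270,180:460],b['color'][130:280,180:460]])[:,:,::-1],None,fx=2,fy=2))
E
python3 rel.py 590 -53 80
```

```text
clock: 7.65
tool_pos: [455.3, -83.6, 273.9]
eef_rot: [[-0.001, -0.975, -0.22], [-0.0, -0.22, 0.975], [-1.0, 0.001, -0.0]]
force: [0.6, -1.1, -0.6]
finger_gap: 0.002
clock: 8.28
tool_pos: [414.9, -93.7, 275.5]
eef_rot: [[0.005, -0.976, -0.219], [-0.002, -0.219, 0.976], [-1.0, -0.005, -0.003]]
force: [0.4, -1.5, -0.1]
finger_gap: -0.001
clock: 8.9
tool_pos: [415.7, -93.4, 274.8]
eef_rot: [[0.004, -0.975, -0.22], [-0.002, -0.22, 0.975], [-1.0, -0.004, -0.003]]
force: [0.1, 0.1, -0.5]
finger_gap: 0.0
clock: 9.52
tool_pos: [415.7, -93.5, 275.0]
eef_rot: [[0.004, -0.975, -0.22], [-0.002, -0.22, 0.975], [-1.0, -0.004, -0.003]]
force: [-0.5, 0.0, -0.6]
finger_gap: 0.002
390 -46.86369538168829 174.98273030431687 -11.552973333540994 55.5036383668435
961 -61.2154611035976 176.36996569849464 2.9259192564941428 60.276877992675566
t 9.625 pos [415.7 -93.5 275. ] F [-0.69  0.1   0.91] gap -0.0005501908482421867 yaw z 102.71298341731965 axis [ 0.004 -0.002 -1.   ] shift units [ 3.261 -2.97   0.028] turn units 0.07716390288660809
```

View pics/after.png

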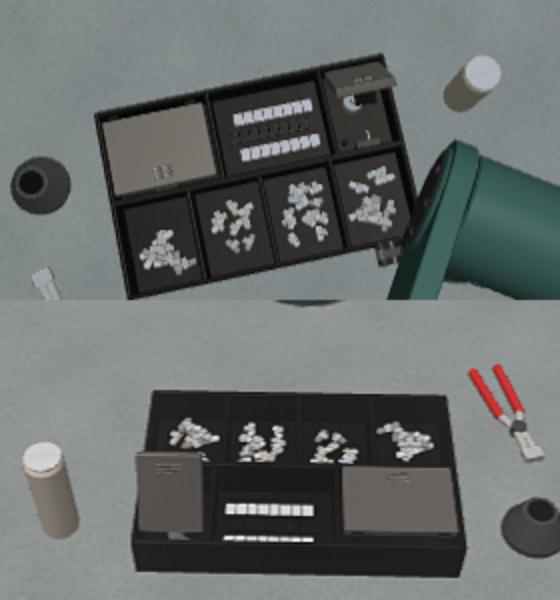

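The picture shows the small lid standing up (top crop (360,80)) and the weight visible inside. The broad lid is shut and the can, cone and pliers have not moved. I'll wait, recheck and hand in.

```bash
python3 -m creep '[[0,0,0,0],[0,0,0,0],[0,0,0,0],[0,0,0,0],[0,0,0,0]]'; python3 -m creep '[[0,0,0,0],[0,0,0,0],[0,0,0,0],[0,0,0,0],[0,0,0,0]]'
python3 - <<'E'
from h import *
b=snap('scene','scene3.png');P=pts(b);h=np.array([625.3,-45.3]);ex=np.array([.977,.212]);ey=np.array([-.212,.977])
d=P[...,:2]-h;X=d@ex;Y=d@ey
m=(abs(Y)<35)&(X>-40)&(X<75)&(P[...,2]>90)&(P[...,2]<230)
print(m.sum(),np.degrees(np.arctan(np.polyfit(X[m],P[...,2][m],1)[0])),P[...,2][m].max())
old=pts(np.load('pics/scene1.png.npz'))
for n,(r,c) in dict(broad=(230,380),can=(209,202),cone=(243,447),pliers=(192,437)).items(): print(n,old[r,c].round(1),P[r,c].round(1))
print(env.finish_job())
E
```

```text
clock: 10.25
tool_pos: [415.7, -93.5, 275.0]
eef_rot: [[0.005, -0.975, -0.22], [-0.002, -0.22, 0.975], [-1.0, -0.004, -0.003]]
force: [0.8, 0.2, -0.5]
finger_gap: -0.002
clock: 10.88
tool_pos: [415.7, -93.5, 274.9]
eef_rot: [[0.004, -0.975, -0.22], [-0.002, -0.22, 0.975], [-1.0, -0.004, -0.003]]
force: [0.6, 0.2, 0.1]
finger_gap: -0.003
967 -61.281268461773955 177.2020267617578
broad [567.3 251.6  81.7] [568.3 251.6  83. ]
can [ 660.3 -205.9  147.3] [ 664.7 -202.9  153.2]
cone [542.6 434.1  49. ] [539.  434.8  44.5]
pliers [329.9 397.8  18.1] [331.4 397.6  19.6]
the job is handed in; nothing more can be done
None
```

The small lid is open and standing by itself, and the job was handed in at about 11 s. I pressed its thumb pad once with the closed fingertips, about 5 mm down. The highest force reading was about 5 N, where the buffer began to push back. I then pulled the fingers up and back, clear of the lid.

- **Lid:** two looks about 1.3 s apart both gave about 61° (1.07 rad), against the 63° (1.1 rad) open stop. The free edge stood about 176 mm above the bench. An angle fit from the top camera gave only 47°, but that camera sees the lid steeply and the fit takes in other surfaces, so I went by the scene camera and the edge height.
- **Everything else:** the broad lid is shut at its original height, and the calibration weight is visible inside the open compartment. The can, cone and pliers look unmoved. Single-pixel depth checks on the can and cone differed by up to 8 mm from the start, which I put down to depth noise, since the arm never went near them.
- **Robot:** it ended touching nothing, with the force reading at about zero.

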